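Unlock the pipe fitters' tool chest

ROBOT

A 6-joint arm with a two-finger parallel gripper is mounted at the origin on the work surface. World frame = base frame: x ahead of the robot, y to its left, z up, the work surface at z = 0. Lengths are in m, angles in rad, forces in N, time in s.
With the tool pointing down it reaches from about 0.4 to 0.825 m from the base axis. Payload 7 kg.
Tool frame: the origin (TCP) lies on the mounting face of the last link; the fingertips stand 178 mm ahead of it and the grasp point (between the pads) lies arm.grip_depth ahead of it (arm.grip_depth is the distance from the TCP to the grasp point, in m); z points along the fingers, y is the direction in which the jaws open and shut (so a half turn about z gives the same grasp; the last joint's range is limited). The gripper opens to 88 mm and grips with 3 to 60 N. Pads are 19 mm wide; open, the fingers measure 130 mm over their backs; the gripper's body (78 mm by 193 mm) begins 47 mm behind the grasp point.
Start: joints at [1.517, 0.359, 0.012, 0, -1.224, -0.288], TCP at [0.226, 0.636, 0.405] pointing down, gripper open.
Joint ranges: [-3.07, 3.07], [-1.43, 2.12], [-1.02, 1.25], [-3.03, 1.67], [-3.05, -0], [-3.03, 3.03]. Speed limits (rad/s): [2.39, 2.39, 3.01, 3.14, 3.14, 3.14].

INTERFACE

Orientations are given as [roll, pitch, yaw] about the fixed x, y, z axes, in that order (R = Rz(yaw) Ry(pitch) Rx(roll)).
In Python, from station import arm gives the robot as it stands.
- The arm moves only by the tool carry_out, never from a script. Its argument "targets" is a list that holds one entry, the list of rows, each a list of 7 numbers: the turn, a rotation vector about the tool's x, y, z in units of 8 degrees (1.0 is 8 degrees), then the shift along the tool's x, y, z in units of 2.5 cm (1.0 is 2.5 cm), then the opening, from -1 (shut) to 1 (fully open). A call has 1 to 20 rows; each row shifts and turns the commanded pose from where the row before left it, along the tool's axes as they then stand; what a row does not reach is not made up. A row lasts 1/8 s, in which the tool goes at most 62.5 mm and 10.7 degrees, less where a joint would pass 70% of its speed; a pose out of reach is approached as far as the arm can. A call with a number of a shift or a turn outside -1 to 1 is refused whole. A call with a gripper value outside its range is refused whole. The fingers move at their own pace and stop on an object; "squeeze" is the grip in N (left out, the last holds). Time passes only in rows, so rows that do not move let the fingers close. It gives the time, the measured TCP pose, the force and the opening at its end, in the units of the state.
- arm.get_state(): the state, without advancing time (a new reading comes with each control period).
- arm.grab_frame(name): name is "scene" or "top" or "wrist"; returns (picture, depth): 420x560x3 uint8, red, green, blue; 420x560 float32, m along the optical axis (not along the pixel's ray), 0 where there is no reading.
- arm.camera_model(name): a dict with "camera_matrix" (3x3 intrinsics, pixels), "distortion" ([k1, k2, p1, p2, k3] as OpenCV has them; the pictures are not rectified), "world_from_camera" (4x4, takes a point from camera to world coordinates). Camera axes: x right, y down, z forward; pixel columns grow to the right and rows downward; lengths in m; the calibration is good to about 2 mm. A picture is of the moment at which its call begins: read the wrist's pose just before it. camera_model takes no time and is no camera call; for the wrist camera it gives the pose at the moment of the call.
- arm.job_done(): hands the job in, once; it reports no verdict.
Trained networks look in the newest picture that a camera, given by its name, has taken for a name from the list of things; names that differ only in an ending like _2 or _b are one class to them, and where a whole thing is asked for, a point or a joint stands for the part that bears it (a point fixed in the world has none). Each returns a list of dicts, best first, with "conf" (0 to 1); they miss things now and then, are a little off and sometimes report something else, mostly with a low value. They report only what shows in the picture. A call takes as long as a camera call.
- arm.spot_in(camera, query): "point" ([row, column] in pixels, amid what is visible of it).
- arm.landmark_of(camera, query): "point" ([row, column] in pixels: a listed point, or the origin of a listed thing).
The state is a dict: "t": time; "q": joint angles; "qd": joint speeds; "joint_efforts": joint torques, N m; "eef_pos": TCP position; "ee_rot": TCP orientation; "force": force on the tool from outside, world axes, zero at the start; "moment": the same for the moment, N m; "width": finger opening in m.
Only numpy, scipy, OpenCV 4.12 (cv2) and the standard library are available. Lean on these libraries where they do the work, as an engineer would, in place of code of your own. Each camera call takes 0.05 s, during which the arm holds its last target.

TASK

Unlock the tool chest: roll the three numbered thumbwheels of the lock on its lid until they read 4, 7, 2 from left to right as seen from the robot, each number uppermost and clicked in. Then draw the bolt with the upright handle all the way back to the right, clear of the staple. Leave the code standing, and the loose fittings and tools where they lie.

Things in the scene. Friction and masses are not known exactly. Their poses are not given: they have to be found in the camera images.
- chest: grey steel tool chest, fixed, 260 (x) x 470 (y) x 130 mm high; origin on the bench under its centre, z up, x away from the robot and y to the left at yaw 0. On the flat lid stands a dark steel lock case 34 mm high (deck 164 mm above the bench), x -100 to +8 and y -190 to +95 mm in the chest's frame. Three brass thumbwheels on one level axle along y stick up through the deck, 56 mm apart.
- left_hub (a point): centre of the left wheel (chest's +y side; code number 4), on the axle, 168 mm above the bench, 4 mm above the deck, half-way through its width; fixed, with the chest's axes. All wheels are alike: 24 mm wide, rim of 28 mm radius with ten straight fins across it (5 mm thick, 8 mm high, round tops at 36 mm radius), 36 degrees apart, and black numerals 0 to 9 between them, upright for a reader at the robot.
- middle_hub (a point): the same point of the middle wheel (code number 7). Each wheel clicks in on a spring ball with one numeral exactly uppermost, a fin 18 degrees either side of it. About 3 N on a fin turns it; past half-way it clicks over by itself to the next number. A wheel may start resting part-way between two; touched, it clicks in. The top rolled away from the robot (chest's +x) raises the number, towards the robot lowers it.
- right_hub (a point): the same point of the right wheel (chest's -y side; code number 2). Thin pointed bearing plates (3 mm thick, points 57 mm above the lid, 21 mm to either side of the axle at the deck) stand between and beside the wheels, 28 mm from each wheel's middle; the uppermost numerals are read in line with these points.
- wheel_left (a joint): turn of the left thumbwheel in rad: 0 with numeral 0 uppermost, numeral n uppermost at n x 0.628, plus or minus whole turns of 6.283 (it turns endlessly both ways); grows when the wheel's top moves towards the chest's +x, away from the robot.
- wheel_middle (a joint): turn of the middle thumbwheel in rad: 0 with numeral 0 uppermost, numeral n uppermost at n x 0.628, plus or minus whole turns of 6.283 (it turns endlessly both ways); grows when the wheel's top moves towards the chest's +x, away from the robot.
- wheel_right (a joint): turn of the right thumbwheel in rad: 0 with numeral 0 uppermost, numeral n uppermost at n x 0.628, plus or minus whole turns of 6.283 (it turns endlessly both ways); grows when the wheel's top moves towards the chest's +x, away from the robot.
- bolt (a joint): the lock's steel bolt, travel in m along the chest's -y (to the right): 0 = locked, shot through the staple beyond the left end of the lock case; clear of the staple from 0.026; 0.045 = fully drawn (stop). About 2 N of friction; stays where it is left. It is blocked after 6 mm unless all three wheels show the code, and once drawn it keeps the wheels from turning.
- bolt_handle (a point): on the axis of the bolt's upright round handle post (15 mm thick, 18 mm knob on top), 20 mm above the deck; the post stands 41 mm above the deck near the right end of the lock case (chest's frame x -82, y -123 mm when locked) and moves with the bolt. Between the post and the right wheel 47 mm are free.
- tee: loose copper tee fitting, 88 mm long, 25 mm thick, lying on the back part of the lid; origin under its middle
- press_jaw: loose dark steel press jaw, about 130 x 80 x 34 mm, lying on the bench right of the chest; origin under its middle
- wrench: loose steel wrench, 190 mm long, lying on the bench left of the chest; origin under its middle
- elbow: loose copper pipe elbow, about 85 x 90 mm, 22 mm thick, lying on the bench left of the chest, farther from the robot; origin under its middle

How it is judged:
By the outcome, as a careful person would: the job done as asked, in the order asked, and still so for the second after the job is handed in, with the robot touching nothing.
It also fails if it takes over 72 s, if anything falls off the work surface, if the arm or the gripper's body presses on something with over 40 N, if the wrist force passes 120 N, or if a joint passes its speed limit or range.

## Working session

There is one attempt and no reset: what is moved stays moved. The work goes in short steps, Python scripts to look and compute and a tool call to move; the robot and the scene stay as the last step left them, time stands still between calls to the robot, and variables do not carry over. Pictures are saved under pics/ and viewed, and the job is handed in when it is done.

Besides the shell and the picture viewer there is one more tool, called after "Call:" as name([rows], argument=value, ...), one row to a line, values as JSON. carry_out: Moves the arm, as the interface text tells. Its arguments: {"type":"object","properties":{"targets":{"type":"array"},"squeeze":{"type":"number"}},"required":["targets"]}

```bash
ls; mkdir -p pics; cat > h.py <<'E'
import numpy as np, cv2
from station import arm
def save(name,fn,crop=None,scale=1):
    im,d=arm.grab_frame(name)
    cv2.imwrite('pics/'+fn,im[:,:,::-1]); np.save('pics/'+fn[:-4]+'.npy',d)
    return im,d
def ray(cm,rc):
    K=np.array(cm['camera_matrix']);D=np.array(cm['distortion'])
    p=cv2.undistortPoints(np.array([[[rc[1],rc[0]]]],float),K,D)[0,0]
    T=np.array(cm['world_from_camera']);
    return T[:3,3],T[:3,:3]@np.array([p[0],p[1],1.])
def atz(cm,rc,z):
    o,r=ray(cm,rc);return o+r*(z-o[2])/r[2]
def proj(cm,P):
    K=np.array(cm['camera_matrix']);D=np.array(cm['distortion']);T=np.linalg.inv(np.array(cm['world_from_camera']))
    P=np.atleast_2d(P)@T[:3,:3].T+T[:3,3]
    return cv2.projectPoints(P,np.zeros(3),np.zeros(3),K,D)[0][:,0,::-1]
E
python3 - <<'E'
from h import *
print(arm.get_state(),arm.grip_depth)
for c in ['scene','top']:
    im,d=save(c,c+'0.png'); cm=arm.camera_model(c); print(c,np.round(cm['world_from_camera'],3),np.round(cm['camera_matrix']))
    for n,z in [('left_hub',.168),('middle_hub',.168),('right_hub',.168),('bolt_handle',.184),('chest',0)]:
        for r in arm.landmark_of(c,n)[:2]:
            print(n,r['conf'],np.round(r['point'],1),np.round(atz(cm,r['point'],z),4))
E
```

```text
pics
{'t': 0.0, 'q': array([ 1.51711743e+00,  3.59377008e-01,  1.10602170e-02, -3.61898444e-04,
       -1.22409893e+00, -2.88070087e-01]), 'qd': array([-5.24492840e-04,  2.48405679e-03, -1.06679657e-03,  8.16420846e-04,
        4.06885889e-04,  3.06287473e-05]), 'joint_efforts': array([ 1.22572428e-04, -5.82719564e+01,  2.93043441e+01,  6.99671432e+00,
        6.76073789e-03, -1.74824168e-04]), 'eef_pos': array([0.22616881, 0.63577113, 0.40372731]), 'ee_rot': array([ 3.13994333e+00, -1.33930017e-04, -3.41872118e-01]), 'force': array([-0.45351158, -0.08094393,  0.45603967]), 'moment': array([-0.01826325,  0.02928071,  0.02842667]), 'width': 0.0874083460132717} 0.1593
scene [[-0.75   0.352 -0.56   1.285]
 [ 0.661  0.422 -0.621  0.781]
 [ 0.018 -0.836 -0.549  0.828]
 [ 0.     0.     0.     1.   ]] [[496.   0. 286.]
 [  0. 496. 217.]
 [  0.   0.   1.]]
left_hub 0.82 [208.  290.6] [0.5765 0.0104 0.168 ]
middle_hub 0.76 [199.9 278.5] [ 0.5745 -0.0384  0.168 ]
middle_hub 0.18 [188.  259.7] [ 0.5733 -0.1165  0.168 ]
right_hub 0.59 [187.2 259.8] [ 0.5705 -0.1197  0.168 ]
bolt_handle 0.41 [165.4 256.7] [ 0.5175 -0.1991  0.184 ]
top [[ 0.022 -0.996  0.089  0.461]
 [-1.    -0.021  0.019 -0.012]
 [-0.017 -0.09  -0.996  1.338]
 [ 0.     0.     0.     1.   ]] [[391.   0. 280.]
 [  0. 391. 206.]
 [  0.   0.   1.]]
left_hub 0.61 [202.3 277.4] [0.5751 0.0193 0.168 ]
middle_hub 0.82 [202.7 300.2] [ 0.5753 -0.0493  0.168 ]
bolt_handle 0.54 [188.  167.4] [0.6102 0.3518 0.184 ]
bolt_handle 0.46 [217.  338.2] [ 0.5336 -0.1618  0.184 ]
chest 0.59 [195.2 295.1] [ 0.6174 -0.0366  0.    ]
```

View pics/scene0.png

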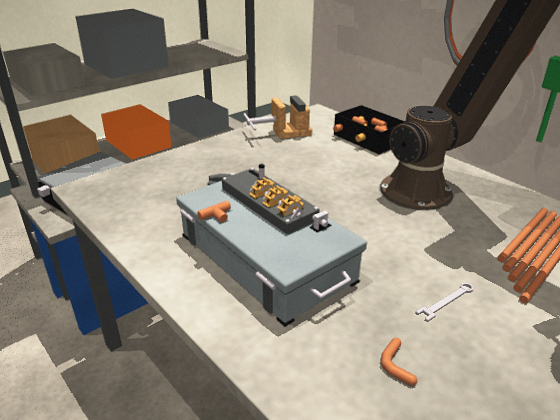

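View pics/top0.png

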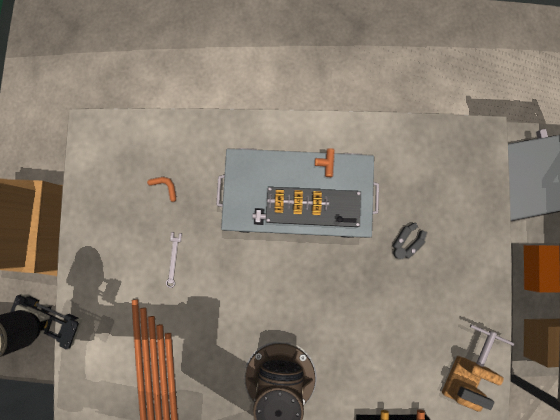

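```bash
python3 -c "
import cv2
im=cv2.imread('pics/top0.png');cv2.imwrite('pics/top0c.png',cv2.resize(im[160:260,210:350],None,fx=5,fy=5,interpolation=cv2.INTER_CUBIC))
im=cv2.imread('pics/scene0.png');cv2.imwrite('pics/scene0c.png',cv2.resize(im[140:260,210:350],None,fx=5,fy=5,interpolation=cv2.INTER_CUBIC))"
```

```text
(no output)
```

View pics/top0c.png

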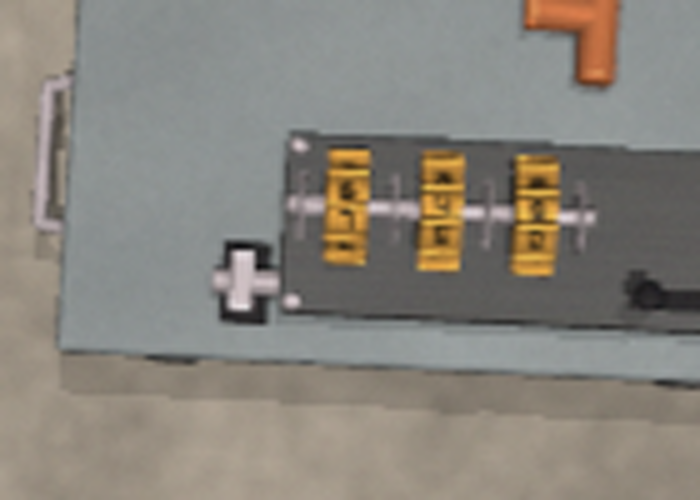

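View pics/scene0c.png

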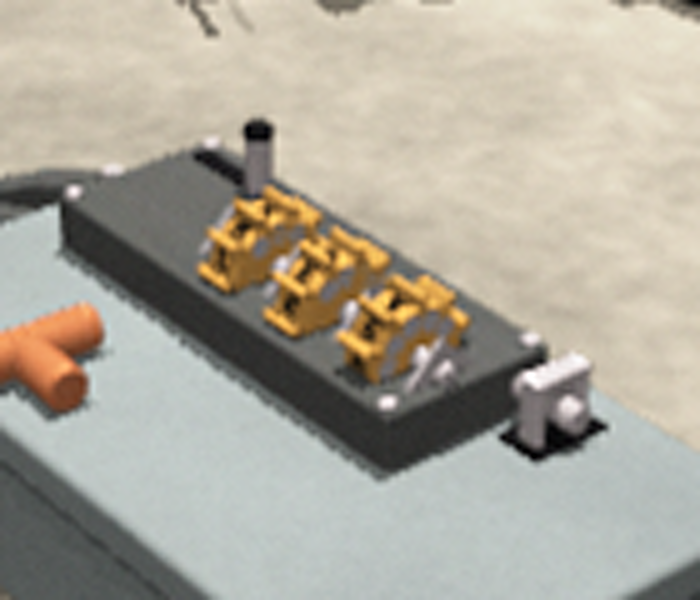

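The images show the lock facing the robot, about square to it. The numerals are too small to read from here, so I'll measure the chest pose and then bring the wrist camera over.

```bash
python3 - <<'E'
from h import *
cm=arm.camera_model('top')
for n,c,r,z in [('L',279.4,201.4,.2),('M',298.2,202.2,.2),('R',317.2,203.2,.2),('post',210+648/5,160+292/5,.205),('lidNL',210+62/5,160+350/5,.13)]:
    print(n,np.round(atz(cm,[r,c],z),4))
cw=arm.camera_model('wrist'); s=arm.get_state()
from scipy.spatial.transform import Rotation as Ro
R=Ro.from_euler('xyz',s['ee_rot']).as_matrix()
T=np.array(cw['world_from_camera'])
print(np.round(R,3)); print('cam in tool',np.round(R.T@(T[:3,3]-s['eef_pos']),4)); print(np.round(R.T@T[:3,:3],3)); print(cw['camera_matrix'])
E
```

```text
L [0.5748 0.0126 0.2   ]
M [ 0.5735 -0.0424  0.2   ]
R [ 0.5718 -0.098   0.2   ]
post [ 0.5283 -0.1632  0.205 ]
lidNL [0.4891 0.1889 0.13  ]
[[ 0.942 -0.335  0.   ]
 [-0.335 -0.942 -0.   ]
 [ 0.    -0.    -1.   ]]
cam in tool [ 0.0836 -0.0003  0.0203]
[[ 0.001 -0.951 -0.311]
 [ 1.     0.001 -0.   ]
 [ 0.    -0.311  0.951]]
[[291.25133433   0.         281.50047823]
 [  0.         291.25133433 209.4288673 ]
 [  0.           0.           1.        ]]
```

Call:
carry_out([
  [[0, 0, -0.75, 0, 0, 0, -1], [0, 0, -0.75, 0, 0, 0, -1], [0, 0, -0.75, 0, 0, 0, -1], [0, 0, 0, 0.42, 1, 0, -1], [0, 0, 0, 0.42, 1, 0, -1], [0, 0, 0, 0.42, 1, 0, -1], [0, 0, 0, 0.42, 1, 0, -1], [0, 0, 0, 0.42, 1, 0, -1], [0, 0, 0, 0.42, 1, 0, -1], [0, 0, 0, 0.42, 1, 0, -1], [0, 0, 0, 0.42, 1, 0, -1], [0, 0, 0, 0.42, 1, 0, -1], [0, 0, 0, 0.42, 1, 0, -1], [0, 0, 0, 0.42, 1, 0, -1], [0, 0, 0, 0.42, 1, 0, -1], [0, 0, 0, 0.42, 1, 0, -1], [0, 0, 0, 0.42, 1, 0, -1], [0, 0, 0, 0.42, 1, 0, -1], [0, 0, 0, 0.42, 1, 0, -1], [0, 0, 0, 0.42, 1, 0, -1]],
], squeeze=10)

```text
t: 3.1
eef_pos: [0.3932, 0.2044, 0.4047]
ee_rot: [-3.141, -0.0, -0.028]
force: [0.6, 0.2, 0.2]
width: 0.0005
```

Call:
carry_out([
  [[0, 0, 0, 0.42, 1, 0, -1], [0, 0, 0, 0.42, 1, 0, -1], [0, 0, 0, 0.42, 1, 0, -1], [0, 0, 0, 0.42, 1, 0, -1], [0, 0, 0, 0.42, 1, 0, -1], [0, 0, 0, 0.42, 1, 0, -1], [0, 0, 0, 0.42, 1, 0, -1], [0, 0, 0, 0.42, 1, 0, -1], [0, 0, 0, 0.42, 1, 0, -1], [0, 0, 0, 0.42, 1, 0, -1], [0, 0, 0, 0, 0, 0, -1], [0, 0, 0, 0, 0, 0, -1]],
])

```text
t: 4.6
eef_pos: [0.4906, -0.0471, 0.4046]
ee_rot: [-3.142, 0.0, -0.029]
force: [-0.6, 1.2, 0.6]
width: 0.0006
```

```bash
cat > look.py <<'E'
import sys
from h import *
s=arm.get_state(); print('t',round(s['t'],2),np.round(s['eef_pos'],4),np.round(s['ee_rot'],3),np.round(s['force'],1),s['width'])
cw=arm.camera_model('wrist')
im,d=save('wrist',sys.argv[1]+'.png')
np.save('pics/'+sys.argv[1]+'_T.npy',np.array(cw['world_from_camera']))
if len(sys.argv)>2:
    r0,r1,c0,c1=map(int,sys.argv[2:6]); k=float(sys.argv[6])
    cv2.imwrite('pics/'+sys.argv[1]+'c.png',cv2.resize(im[r0:r1,c0:c1,::-1],None,fx=k,fy=k,interpolation=cv2.INTER_CUBIC))
E
python3 look.py w1
```

```text
t 4.6 [ 0.4906 -0.0471  0.4046] [-3.142  0.    -0.029] [-0.6  1.2  0.6] 0.0005628209949515181
```

View pics/w1.png

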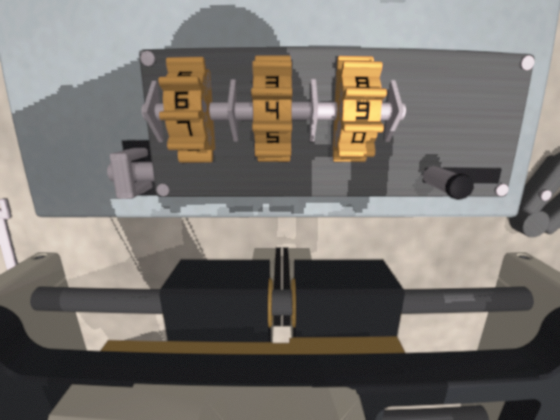

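```bash
cat > fit.py <<'E'
from h import *
cm=arm.camera_model('wrist')
im=cv2.imread('pics/w1.png');d=np.load('pics/w1.npy')
cv2.imwrite('pics/w1c.png',cv2.resize(im[40:215,120:420],None,fx=2.6,fy=2.6,interpolation=cv2.INTER_CUBIC))
for n,rc in [('FL',(47,140)),('FR',(53,535)),('NL',(197,150)),('NR',(200,512))]: print(n,np.round(atz(cm,rc,.164),4))
# depth-based point cloud
r,c=np.mgrid[0:230,100:540]; r=r.ravel();c=c.ravel()
K=np.array(cm['camera_matrix'])
p=cv2.undistortPoints(np.stack([c,r],-1).astype(float)[:,None],K,np.array(cm['distortion']))[:,0]
z=d[r,c]; P=np.c_[p*z[:,None],z]; T=np.array(cm['world_from_camera']); P=P@T[:3,:3].T+T[:3,3]
ok=z>0
np.save('pics/cloud.npy',P[ok])
P=P[ok]
h,e=np.histogram(P[:,2],np.arange(.1,.24,.004)); print(dict(zip(np.round(e,3),h)))
w=P[(P[:,2]>.196)&(P[:,0]>.55)]
for lo,hi in [(-.02,.05),(-.07,-.02),(-.13,-.07)]:
    q=w[(w[:,1]>lo)&(w[:,1]<hi)]; print(len(q),q.min(0),q.max(0),q.mean(0))
k=P[(P[:,2]>.195)&(P[:,0]<.55)]; print('knob',len(k),k.mean(0),k.max(0),k.min(0))
E
python3 fit.py
```

```text
FL [0.6233 0.0483 0.164 ]
FR [ 0.6157 -0.2315  0.164 ]
NL [0.5156 0.0577 0.164 ]
NR [ 0.5055 -0.2351  0.164 ]
{np.float64(0.1): np.int64(0), np.float64(0.104): np.int64(0), np.float64(0.108): np.int64(0), np.float64(0.112): np.int64(0), np.float64(0.116): np.int64(0), np.float64(0.12): np.int64(1), np.float64(0.124): np.int64(584), np.float64(0.128): np.int64(36088), np.float64(0.132): np.int64(175), np.float64(0.136): np.int64(47), np.float64(0.14): np.int64(60), np.float64(0.144): np.int64(56), np.float64(0.148): np.int64(159), np.float64(0.152): np.int64(385), np.float64(0.156): np.int64(64), np.float64(0.16): np.int64(24791), np.float64(0.164): np.int64(13750), np.float64(0.168): np.int64(2068), np.float64(0.172): np.int64(1825), np.float64(0.176): np.int64(1046), np.float64(0.18): np.int64(1158), np.float64(0.184): np.int64(1658), np.float64(0.188): np.int64(3034), np.float64(0.192): np.int64(3292), np.float64(0.196): np.int64(1457), np.float64(0.2): np.int64(1897), np.float64(0.204): np.int64(394), np.float64(0.208): np.int64(0), np.float64(0.212): np.int64(0), np.float64(0.216): np.int64(0), np.float64(0.22): np.int64(0), np.float64(0.224): np.int64(0), np.float64(0.228): np.int64(0), np.float64(0.232): np.int64(0)}
954 [0.55545437 0.0010407  0.19600362] [0.59882322 0.02528315 0.20612325] [0.58388332 0.01259308 0.19961793]
1118 [ 0.56468638 -0.05446244  0.1960059 ] [ 0.59075501 -0.03027263  0.20358971] [ 0.57822562 -0.04245629  0.20006084]
1081 [ 0.56291925 -0.1102764   0.19600132] [ 0.58902476 -0.08627627  0.20425864] [ 0.57633335 -0.09810608  0.19997719]
knob 609 [ 0.52824005 -0.16237022  0.20352323] [ 0.53623071 -0.1552062   0.20622876] [ 0.51879115 -0.17291029  0.19500911]
```

View pics/w1c.png

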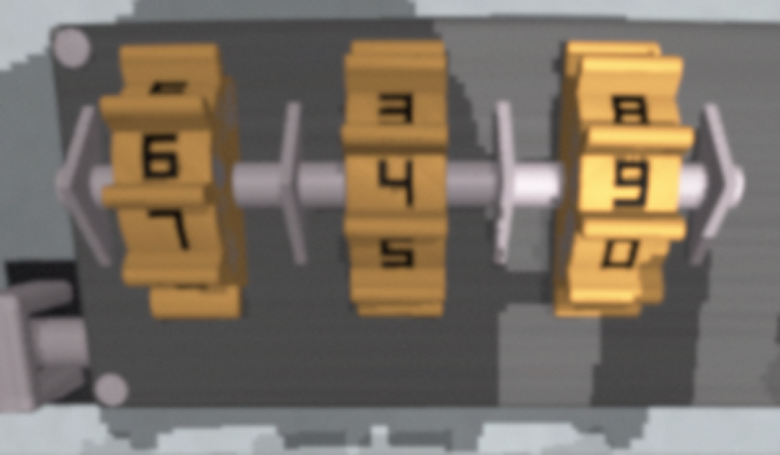

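The left wheel sits half-way between 6 and 7, the middle reads 4 and the right 9. I plan to lower the left and raise the other two by three each. First I'm checking the fingertip geometry.

```bash
python3 - <<'E'
import numpy as np,cv2
from h import *
d=np.load('pics/w1.npy')
im=cv2.imread('pics/w1.png')
cv2.imwrite('pics/w1f.png',cv2.resize(im[235:355,150:415],None,fx=3,fy=3,interpolation=cv2.INTER_CUBIC))
cm=arm.camera_model('wrist');s=arm.get_state()
T=np.array(cm['world_from_camera'])
from scipy.spatial.transform import Rotation as Ro
R=Ro.from_euler('xyz',s['ee_rot']).as_matrix()
for rr in (245,250,255,260,265,275,290,305):
    o=[]
    for c in (200,240,262,268,272,276,280,284,288,292,296,300,330):
        a,v=ray(cm,(rr,c)); z=d[rr,c]; P=R.T@(a+v*z-s['eef_pos'])
        o.append('%3d,%3d,%3d'%tuple(np.round(P*1000)))
    print(rr,' | '.join(o))
E
```

```text
245 -96,-119,404 | -96,-61,404 | -96,-29,405 | -96,-20,405 | -96,-14,404 | -96, -9,405 | -96, -3,405 | -96,  3,405 | -96,  9,404 | -95, 14,404 | -96, 20,406 | -96, 26,405 | -96, 70,406
250 -104,-120,404 | -104,-61,404 |  10,-12,170 |  10, -8,171 |  10, -6,171 |   9, -4,173 |   9, -1,174 |   8,  1,175 |   9,  3,174 |  11,  5,170 |  11,  8,170 |  10, 10,171 | -104, 70,404
255 -112,-120,404 | -112,-62,405 |  10,-11,165 |  10, -8,165 |  10, -6,165 |   9, -4,167 |   9, -1,168 |   9,  1,167 |   9,  3,168 |  10,  5,164 |  10,  7,166 |  10, 10,165 | -112, 70,404
260  38,-28,107 |  38,-14,107 |  38, -7,107 |  38, -5,106 |  10, -6,159 |   9, -4,162 |   9, -1,161 |   9,  1,161 |   9,  3,162 |  10,  5,160 |  38,  4,106 |  38,  6,107 |  38, 16,107
265  37,-27,104 |  38,-14,102 |  38, -7,104 |  38, -5,104 |   7, -6,160 |   8, -3,157 |   9, -1,156 |   8,  1,157 |   9,  3,156 |   8,  5,157 |  38,  4,104 |  37,  5,104 |  38, 15,103
275  38,-25, 97 |  38,-13, 97 |  38, -6, 97 |  38, -5, 98 |  10, -5,144 |   8, -3,147 |   9, -1,146 |   9,  1,146 |   9,  3,146 |  10,  5,144 |  38,  4, 96 |  38,  5, 97 |  37, 14, 99
290  38,-23, 89 |  37,-12, 90 |  37, -6, 90 |  34, -5, 96 |  31, -4, 99 |  31, -2, 99 |  31, -1,100 |  31,  0,100 |  31,  2,100 |  34,  3, 95 |  37,  3, 90 |  37,  5, 90 |  38, 13, 89
305  34,-23, 88 |  33,-12, 89 |  32, -6, 90 |  31, -4, 92 |  29, -3, 95 |  29, -2, 95 |  29, -1, 95 |  29,  0, 95 |  29,  1, 95 |  30,  3, 93 |  33,  4, 89 |  34,  5, 88 |  34, 13, 88
```

View pics/w1f.png

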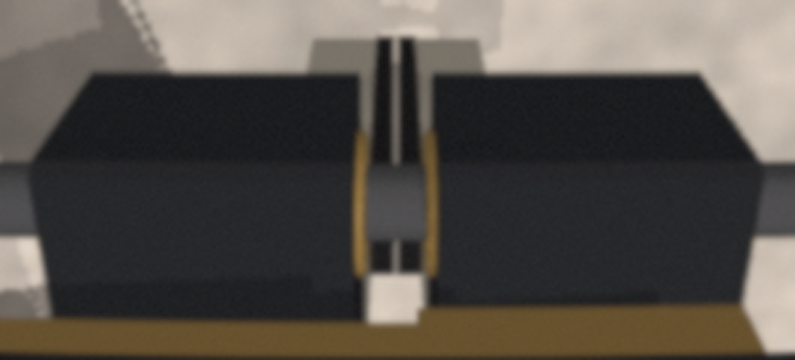

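```bash
cat > plan.py <<'E'
import sys
from h import *
from scipy.spatial.transform import Rotation as Ro
YAW=-0.030
HUB={'L':(0.5794,0.0136),'M':(0.5777,-0.0424),'R':(0.5760,-0.0984)}
def plan(w,side,goals,R=None,p=None):
    """side +1: front(+tool x) edge, -1: rear edge; goals: corner (x rel hub, z abs) mm"""
    s=arm.get_state()
    R=Ro.from_euler('xyz',s['ee_rot']).as_matrix() if R is None else R
    p=np.array(s['eef_pos']) if p is None else p
    off=R@np.array([side*.0097,0,.178]); cur=p+off
    ex=np.array([np.cos(YAW),np.sin(YAW),0]);h=np.array([*HUB[w],0])
    rel=(cur-h); print('t',round(s['t'],2),'rot',np.round(s['ee_rot'],3),'F',np.round(s['force'],1),'corner now rel hub x %.1f y %.1f z %.1f'%(1e3*rel@ex,1e3*(rel[1]*np.cos(YAW)-rel[0]*np.sin(YAW)),1e3*cur[2]))
    for gx,gz in goals:
        g=h+ex*gx/1e3;g[2]=gz/1e3
        print((gx,gz),np.round(R.T@(g-cur)/.025,3)); cur=g
E
python3 - <<'E'
from plan import *
s=arm.get_state();R=Ro.from_euler('xyz',s['ee_rot']).as_matrix()@Ro.from_rotvec([0,np.radians(24),0]).as_matrix()
plan('L',-1,[(9,225),(9,198),(-5,198),(-5,212),(19,212),(19,198),(-5,198)],R)
E
```

```text
t 4.65 rot [-3.142  0.    -0.028] F [-0.2 -0.3  0.3] corner now rel hub x -23.4 y -62.9 z 238.1
(9, 225) [ 0.976 -2.513  1.009]
(9, 198) [-0.439  0.     0.987]
(-5, 198) [-0.512 -0.001 -0.228]
(-5, 212) [ 0.228 -0.    -0.512]
(19, 212) [0.877 0.002 0.39 ]
(19, 198) [-0.228  0.     0.512]
(-5, 198) [-0.877 -0.002 -0.39 ]
```

Call:
carry_out([
  [[0, 1, 0, 0, 0, 0, -1], [0, 1, 0, 0, 0, 0, -1], [0, 1, 0, 0, 0, 0, -1], [0, 0, 0, 0.33, -0.84, 0.34, -1], [0, 0, 0, 0.33, -0.84, 0.34, -1], [0, 0, 0, 0.32, -0.83, 0.33, -1], [0, 0, 0, 0, 0, 0, -1], [0, 0, 0, 0, 0, 0, -1]],
])

```text
t: 5.65
eef_pos: [0.5249, 0.0153, 0.3916]
ee_rot: [-3.142, -0.419, -0.027]
force: [-0.0, -0.4, 1.3]
width: 0.0006
```

```bash
python3 look.py w2; python3 - <<'E'
from plan import *
plan('L',-1,[(9,198),(-5,198),(-5,212),(19,212)])
E
```

```text
t 5.65 [0.5249 0.0153 0.3916] [-3.142 -0.419 -0.027] [-0.  -0.4  1.3] 0.0006052678943769949
t 5.7 rot [-3.141 -0.419 -0.027] F [-0.9 -0.3  0.2] corner now rel hub x 9.0 y 0.1 z 225.1
(9, 198) [-0.443  0.003  0.991]
(-5, 198) [-0.512 -0.002 -0.228]
(-5, 212) [ 0.228 -0.    -0.512]
(19, 212) [0.877 0.003 0.39 ]
```

View pics/w2.png

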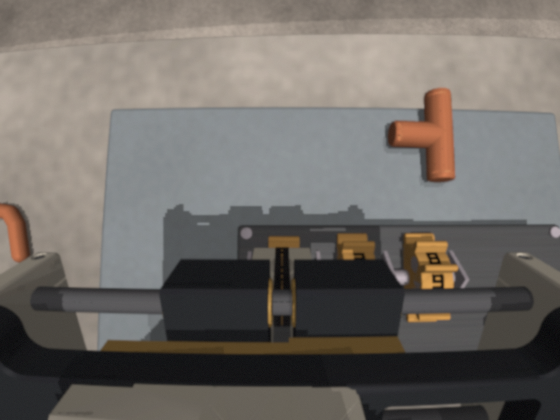

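The finger is centred over the left wheel. Now one lowering stroke.

Call:
carry_out([
  [[0, 0, 0, -0.22, 0, 0.5, -1], [0, 0, 0, -0.22, 0, 0.5, -1], [0, 0, 0, 0, 0, 0, -1], [0, 0, 0, -0.17, 0, -0.076, -1], [0, 0, 0, -0.17, 0, -0.076, -1], [0, 0, 0, -0.17, 0, -0.076, -1], [0, 0, 0, 0, 0, 0, -1]],
])

```text
t: 6.58
eef_pos: [0.5111, 0.0156, 0.3646]
ee_rot: [-3.141, -0.419, -0.027]
force: [-0.4, -0.5, 0.3]
width: 0.0005
```

```bash
python3 - <<'E'
from plan import *
plan('L',-1,[(-5,212),(19,212),(19,198),(-5,198)])
save('scene','s2.png');im=cv2.imread('pics/s2.png');cv2.imwrite('pics/s2c.png',cv2.resize(im[140:240,220:340],None,fx=6,fy=6,interpolation=cv2.INTER_CUBIC))
E
```

```text
t 6.58 rot [-3.141 -0.419 -0.027] F [-0.4 -0.5  0.3] corner now rel hub x -4.7 y 0.1 z 198.1
(-5, 212) [ 0.214  0.005 -0.514]
(19, 212) [0.877 0.003 0.391]
(19, 198) [-0.228  0.     0.511]
(-5, 198) [-0.877 -0.003 -0.391]
```

View pics/s2c.png

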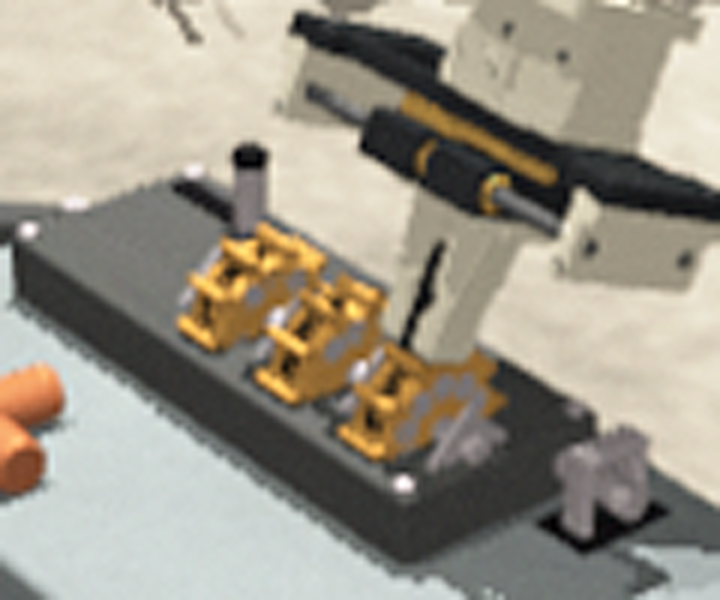

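Call:
carry_out([
  [[0, 0, 0, 0.23, 0, -0.51, -1], [0, 0, 0, 0.44, 0, 0.195, -1], [0, 0, 0, 0.44, 0, 0.195, -1], [0, 0, 0, -0.23, 0, 0.51, -1], [0, 0, 0, 0, 0, 0, -1], [0, 0, 0, -0.22, 0, -0.1, -1], [0, 0, 0, -0.22, 0, -0.1, -1], [0, 0, 0, -0.22, 0, -0.1, -1], [0, 0, 0, -0.22, 0, -0.1, -1], [0, 0, 0, 0, 0, 0, -1], [0, 0, 0, 0.23, 0, -0.51, -1], [0, 0, 0, -0.8, 0, -0.8, -1], [0, 0, 0, -1, 0, -0.6, -1], [0, 0, 0, -1, 0, -0.5, -1], [0, 0, 0, -1, 0, -0.4, -1], [0, 0, 0, 0, 0, 0, -1]],
])

```text
t: 8.62
eef_pos: [0.3998, 0.0182, 0.3921]
ee_rot: [-3.141, -0.419, -0.027]
force: [0.0, 0.1, 0.5]
width: 0.0002
```

```bash
python3 look.py w3; python3 - <<'E'
from plan import *
plan('L',-1,[(-5,212),(19,212),(19,198),(-5,198)])
E
```

```text
t 8.62 [0.3998 0.0182 0.3921] [-3.141 -0.419 -0.027] [0.  0.1 0.5] 0.00023737318760345204
t 8.68 rot [-3.141 -0.419 -0.027] F [0.3 0.2 0. ] corner now rel hub x -115.1 y -0.0 z 226.0
(-5, 212) [3.794 0.015 2.303]
(19, 212) [0.877 0.003 0.391]
(19, 198) [-0.228  0.     0.511]
(-5, 198) [-0.877 -0.003 -0.391]
```

View pics/w3.png

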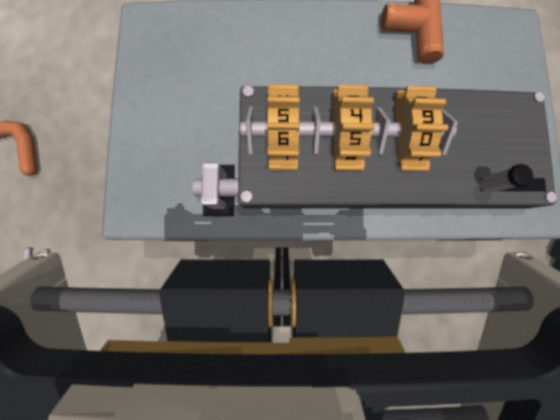

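Left now reads 5, with middle 4 and right 9 unchanged. One more lowering stroke.

Call:
carry_out([
  [[0, 0, 0, 0.934, 0, 0.538, -1], [0, 0, 0, 0.934, 0, 0.538, -1], [0, 0, 0, 0.934, 0, 0.538, -1], [0, 0, 0, 0.934, 0, 0.538, -1], [0, 0, 0, 0.934, 0, 0.538, -1], [0, 0, 0, -0.23, 0, 0.51, -1], [0, 0, 0, 0, 0, 0, -1], [0, 0, 0, -0.22, 0, -0.1, -1], [0, 0, 0, -0.22, 0, -0.1, -1], [0, 0, 0, -0.22, 0, -0.1, -1], [0, 0, 0, -0.22, 0, -0.1, -1], [0, 0, 0, 0, 0, 0, -1], [0, 0, 0, 0.23, 0, -0.51, -1], [0, 0, 0, 0.5, 0, -0.9, -1], [0, 0, 0, 0, 0, 0, -1]],
])

```text
t: 10.55
eef_pos: [0.5139, 0.0159, 0.4059]
ee_rot: [-3.14, -0.421, -0.028]
force: [0.0, 0.6, -0.5]
width: 0.0006
```

```bash
python3 - <<'E'
from plan import *
s=arm.get_state();R=Ro.from_euler('xyz',s['ee_rot']).as_matrix()@Ro.from_rotvec([0,np.radians(-48),0]).as_matrix()
plan('M',1,[(-18,230),(-18,198),(5,198),(5,212),(-18,212),(-18,198)],R)
E
```

```text
t 10.55 rot [-3.14  -0.421 -0.028] F [ 0.   0.6 -0.5] corner now rel hub x -128.6 y 56.4 z 239.2
(-18, 230) [ 4.188  2.27  -1.454]
(-18, 198) [0.518 0.002 1.171]
(5, 198) [ 0.841  0.003 -0.372]
(5, 212) [-0.227 -0.001 -0.512]
(-18, 212) [-0.841 -0.003  0.372]
(-18, 198) [0.227 0.001 0.512]
```

Call:
carry_out([
  [[0, -1, 0, 0, 0.38, 0, -1], [0, -1, 0, 0, 0.38, 0, -1], [0, -1, 0, 0, 0.38, 0, -1], [0, -1, 0, 0, 0.38, 0, -1], [0, -1, 0, 0, 0.38, 0, -1], [0, -1, 0, 0, 0.37, 0, -1], [0, 0, 0, 0.838, 0, -0.29, -1], [0, 0, 0, 0.838, 0, -0.29, -1], [0, 0, 0, 0.838, 0, -0.29, -1], [0, 0, 0, 0.838, 0, -0.29, -1], [0, 0, 0, 0.838, 0, -0.29, -1], [0, 0, 0, 0, 0, 0, -1], [0, 0, 0, 0, 0, 0, -1]],
])

```text
t: 12.18
eef_pos: [0.6219, -0.0443, 0.3938]
ee_rot: [3.141, 0.421, -0.028]
force: [0.1, 0.3, 0.2]
width: 0.0004
```

```bash
python3 look.py w4; python3 - <<'E'
from plan import *
plan('M',1,[(-18,198),(5,198),(5,212),(-18,212),(-18,198)])
E
```

```text
t 12.18 [ 0.6219 -0.0443  0.3938] [ 3.141  0.421 -0.028] [0.1 0.3 0.2] 0.0003685425013483521
t 12.22 rot [ 3.141  0.42  -0.028] F [ 0.1 -0.8  0.2] corner now rel hub x -19.6 y -0.7 z 227.8
(-18, 198) [ 0.546 -0.029  1.06 ]
(5, 198) [ 0.84   0.002 -0.375]
(5, 212) [-0.228  0.    -0.511]
(-18, 212) [-0.84  -0.002  0.375]
(-18, 198) [ 0.228 -0.     0.511]
```

View pics/w4.png

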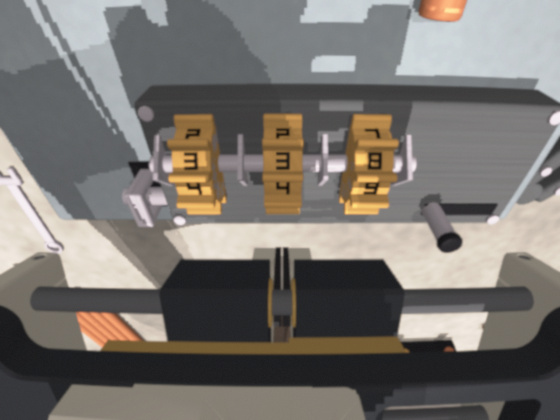

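From this side, left sits in line with middle, so both read 4, and right reads 9. Now three raising strokes on the middle wheel.

Call:
carry_out([
  [[0, 0, 0, 0.27, -0.03, 0.53, -1], [0, 0, 0, 0.27, 0, 0.53, -1], [0, 0, 0, 0, 0, 0, -1], [0, 0, 0, 0.21, 0, -0.093, -1], [0, 0, 0, 0.21, 0, -0.093, -1], [0, 0, 0, 0.21, 0, -0.093, -1], [0, 0, 0, 0.21, 0, -0.093, -1], [0, 0, 0, 0, 0, 0, -1], [0, 0, 0, -0.23, 0, -0.51, -1], [0, 0, 0, -0.42, 0, 0.187, -1], [0, 0, 0, -0.42, 0, 0.187, -1], [0, 0, 0, 0, 0, 0, -1]],
])

```text
t: 13.72
eef_pos: [0.6226, -0.0436, 0.3795]
ee_rot: [-3.141, 0.419, -0.027]
force: [-0.6, -0.1, -0.4]
width: 0.0006
```

```bash
python3 look.py w5; python3 - <<'E'
from plan import *
plan('M',1,[(-18,198),(5,198),(5,212),(-18,212),(-18,198)])
E
```

```text
t 13.72 [ 0.6226 -0.0436  0.3795] [-3.141  0.419 -0.027] [-0.6 -0.1 -0.4] 0.0005961123210943648
t 13.78 rot [-3.141  0.418 -0.027] F [0.8 0.3 0.9] corner now rel hub x -18.0 y 0.1 z 212.9
(-18, 198) [0.243 0.002 0.542]
(5, 198) [ 0.841  0.002 -0.374]
(5, 212) [-0.228 -0.    -0.512]
(-18, 212) [-0.841 -0.002  0.374]
(-18, 198) [0.228 0.    0.512]
```

View pics/w5.png

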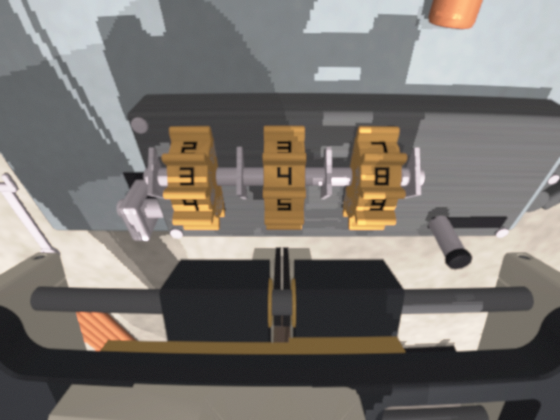

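Middle now shows 4 at the far position, so 5 is uppermost. The stroke works. Two more.

Call:
carry_out([
  [[0, 0, 0, 0.24, 0, 0.54, -1], [0, 0, 0, 0, 0, 0, -1], [0, 0, 0, 0.21, 0, -0.093, -1], [0, 0, 0, 0.21, 0, -0.093, -1], [0, 0, 0, 0.21, 0, -0.093, -1], [0, 0, 0, 0.21, 0, -0.093, -1], [0, 0, 0, 0, 0, 0, -1], [0, 0, 0, -0.23, 0, -0.51, -1], [0, 0, 0, -0.42, 0, 0.187, -1], [0, 0, 0, -0.42, 0, 0.187, -1], [0, 0, 0, 0.23, 0, 0.51, -1], [0, 0, 0, 0, 0, 0, -1], [0, 0, 0, 0.21, 0, -0.093, -1], [0, 0, 0, 0.21, 0, -0.093, -1], [0, 0, 0, 0.21, 0, -0.093, -1], [0, 0, 0, 0.21, 0, -0.093, -1], [0, 0, 0, 0, 0, 0, -1], [0, 0, 0, -0.23, 0, -0.51, -1], [0, 0, 0, -0.42, 0, 0.187, -1], [0, 0, 0, -0.42, 0, 0.187, -1]],
])

```text
t: 16.27
eef_pos: [0.6226, -0.0436, 0.3784]
ee_rot: [-3.141, 0.418, -0.028]
force: [0.0, 0.6, -0.8]
width: 0.0003
```

```bash
python3 look.py w6; python3 - <<'E'
from plan import *
plan('M',1,[(-18,198),(5,198)])
plan('R',1,[(-18,212),(-18,198),(5,198),(5,212),(-18,212),(-18,198)])
E
```

```text
t 16.27 [ 0.6226 -0.0436  0.3784] [-3.141  0.418 -0.028] [ 0.   0.6 -0.8] 0.0002650660031970506
t 16.32 rot [-3.141  0.419 -0.027] F [-2.2 -0.3  0.1] corner now rel hub x -19.8 y 0.2 z 212.0
(-18, 198) [0.294 0.008 0.483]
(5, 198) [ 0.84   0.002 -0.374]
t 16.32 rot [-3.141  0.419 -0.027] F [-2.2 -0.3  0.1] corner now rel hub x -19.8 y 56.2 z 212.0
(-18, 212) [ 0.06   2.249 -0.027]
(-18, 198) [0.228 0.    0.512]
(5, 198) [ 0.84   0.002 -0.374]
(5, 212) [-0.228 -0.    -0.512]
(-18, 212) [-0.84  -0.002  0.374]
(-18, 198) [0.228 0.    0.512]
```

View pics/w6.png

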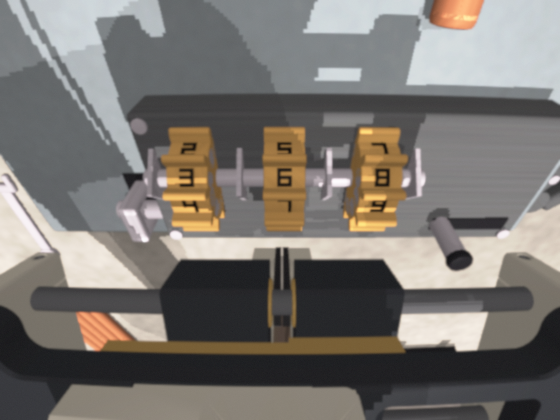

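Middle reads 7. Next, the right wheel with three strokes.

Call:
carry_out([
  [[0, 0, 0, 0.02, 0.75, 0, -1], [0, 0, 0, 0.02, 0.75, 0, -1], [0, 0, 0, 0, 0.75, 0, -1], [0, 0, 0, 0, 0, 0, -1], [0, 0, 0, 0.23, 0, 0.51, -1], [0, 0, 0, 0, 0, 0, -1], [0, 0, 0, 0.21, 0, -0.093, -1], [0, 0, 0, 0.21, 0, -0.093, -1], [0, 0, 0, 0.21, 0, -0.093, -1], [0, 0, 0, 0.21, 0, -0.093, -1], [0, 0, 0, 0, 0, 0, -1], [0, 0, 0, -0.23, 0, -0.51, -1], [0, 0, 0, -0.42, 0, 0.187, -1], [0, 0, 0, -0.42, 0, 0.187, -1], [0, 0, 0, 0, 0, 0, -1]],
])

```text
t: 18.2
eef_pos: [0.6218, -0.0998, 0.3782]
ee_rot: [-3.141, 0.419, -0.027]
force: [-0.2, -0.0, 0.1]
width: 0.0006
```

```bash
python3 look.py w7; python3 - <<'E'
from plan import *
plan('R',1,[(-18,198),(5,198)])
E
```

```text
t 18.2 [ 0.6218 -0.0998  0.3782] [-3.141  0.419 -0.027] [-0.2 -0.   0.1] 0.000562869101546191
t 18.25 rot [-3.142  0.418 -0.028] F [ 0.3  0.1 -0.2] corner now rel hub x -17.1 y -0.2 z 211.5
(-18, 198) [ 0.186 -0.008  0.508]
(5, 198) [ 0.841  0.002 -0.374]
```

View pics/w7.png

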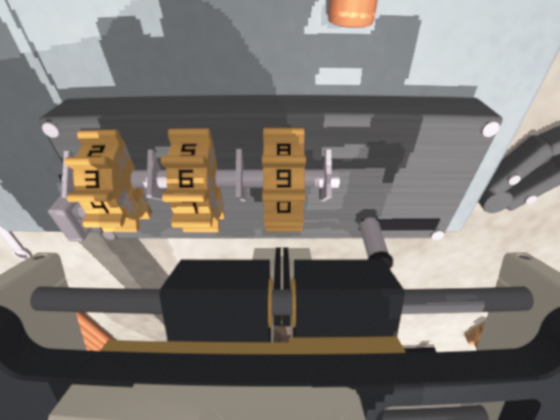

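Right is now at 0. Two more.

Call:
carry_out([
  [[0, 0, 0, 0.19, 0, 0.51, -1], [0, 0, 0, 0, 0, 0, -1], [0, 0, 0, 0.21, 0, -0.093, -1], [0, 0, 0, 0.21, 0, -0.093, -1], [0, 0, 0, 0.21, 0, -0.093, -1], [0, 0, 0, 0.21, 0, -0.093, -1], [0, 0, 0, 0, 0, 0, -1], [0, 0, 0, -0.23, 0, -0.51, -1], [0, 0, 0, -0.42, 0, 0.187, -1], [0, 0, 0, -0.42, 0, 0.187, -1], [0, 0, 0, 0.23, 0, 0.51, -1], [0, 0, 0, 0, 0, 0, -1], [0, 0, 0, 0.21, 0, -0.093, -1], [0, 0, 0, 0.21, 0, -0.093, -1], [0, 0, 0, 0.21, 0, -0.093, -1], [0, 0, 0, 0.21, 0, -0.093, -1], [0, 0, 0, 0, 0, 0, -1], [0, 0, 0, -0.23, 0, -0.51, -1], [0, 0, 0, -0.42, 0, 0.187, -1], [0, 0, 0, -0.42, 0, 0.187, -1]],
])

```text
t: 20.75
eef_pos: [0.621, -0.0997, 0.3783]
ee_rot: [-3.141, 0.418, -0.028]
force: [-0.2, 0.4, -0.5]
width: 0.0003
```

```bash
python3 look.py w8; python3 - <<'E'
from plan import *
plan('R',1,[(-18,198),(5,198)])
E
```

```text
t 20.75 [ 0.621  -0.0997  0.3783] [-3.141  0.418 -0.028] [-0.2  0.4 -0.5] 0.0002890201580837329
t 20.8 rot [-3.141  0.419 -0.028] F [-1.9 -0.4 -0.7] corner now rel hub x -19.7 y -0.1 z 211.9
(-18, 198) [ 0.289 -0.002  0.48 ]
(5, 198) [ 0.84   0.002 -0.374]
```

View pics/w8.png

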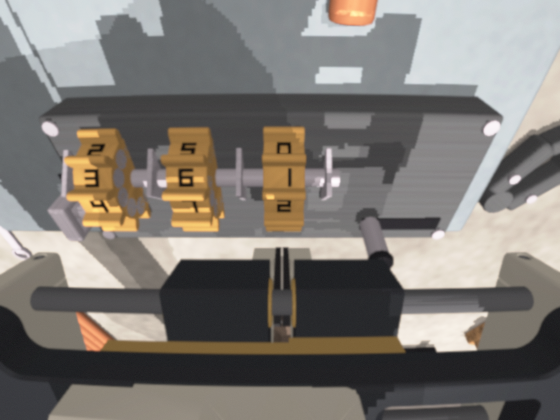

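All three wheels look right. I'll go upright next to the post and check the code from the reader's side.

Call:
carry_out([
  [[0, 0, 0, -0.33, 0, -0.73, -1], [0, 0, 0, -0.33, 0, -0.73, -1], [0, 1, 0, 0, 0, 0, -1], [0, 1, 0, 0, 0, 0, -1], [0, 1, 0, 0, 0, 0, -1], [0, 0, 0, -0.95, 0.35, 0, -1], [0, 0, 0, -0.95, 0.35, 0, -1], [0, 0, 0, -0.95, 0.35, 0, -1], [0, 0, 0, -0.95, 0.35, 0, -1], [0, 0, 0, 0, 0, 0, -1], [0, 0, 0, 0, 0, 0, -1]],
])

```text
t: 22.18
eef_pos: [0.5258, -0.1321, 0.4183]
ee_rot: [-3.142, -0.001, -0.028]
force: [0.2, 0.2, 0.8]
width: 0.0004
```

```bash
python3 look.py w9; python3 - <<'E'
from h import *
from scipy.spatial.transform import Rotation as Ro
s=arm.get_state();R=Ro.from_euler('xyz',s['ee_rot']).as_matrix()
tip=s['eef_pos']+R@[0,0,.178]
print(tip,R.T@(np.array([.525,-.132,.178])-tip)/.025)
P=None
cm=arm.camera_model('wrist');d=np.load('pics/w9.npy')
r,c=np.mgrid[0:250,100:540]; r=r.ravel();c=c.ravel()
p=cv2.undistortPoints(np.stack([c,r],-1).astype(float)[:,None],np.array(cm['camera_matrix']),np.array(cm['distortion']))[:,0]
z=d[r,c];P=np.c_[p*z[:,None],z];T=np.array(cm['world_from_camera']);P=P@T[:3,:3].T+T[:3,3];P=P[(z>0)]
k=P[(P[:,2]>.2)&(P[:,0]<.55)&(P[:,2]<.215)]
print(len(k),k.min(0),k.max(0),k.mean(0))
E
```

```text
t 22.18 [ 0.5258 -0.1321  0.4183] [-3.142e+00 -1.000e-03 -2.800e-02] [0.2 0.2 0.8] 0.00036786728761727783
[ 0.52614174 -0.13200449  0.24015704] [-4.67822909e-02  1.11623435e-03  2.48626051e+00]
446 [ 0.5188792  -0.17329857  0.20001914] [ 0.53658162 -0.15582817  0.20663518] [ 0.52863365 -0.16424476  0.20389704]
```

View pics/w9.png

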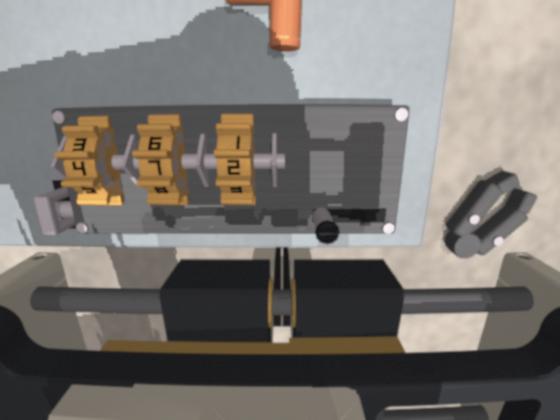

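The code reads 4 7 2 and the post is at (0.528, -0.165). Lowering beside it, then pushing.

Call:
carry_out([
  [[0, 0, 0, -0.02, 0, 0.83, -1], [0, 0, 0, -0.02, 0, 0.83, -1], [0, 0, 0, 0, 0, 0.83, -1], [0, 0, 0, 0, 0, 0, -1], [0, 0, 0, 0, 0.2, 0, -1], [0, 0, 0, 0, 0.2, 0, -1], [0, 0, 0, 0, 0.2, 0, -1], [0, 0, 0, 0, 0.2, 0, -1], [0, 0, 0, 0, 0.2, 0, -1], [0, 0, 0, 0, 0.2, 0, -1], [0, 0, 0, 0, 0.2, 0, -1], [0, 0, 0, 0, 0.2, 0, -1], [0, 0, 0, 0, 0.2, 0, -1], [0, 0, 0, 0, 0, 0, -1]],
])

```text
t: 23.98
eef_pos: [0.5232, -0.1775, 0.3554]
ee_rot: [3.141, 0.001, -0.028]
force: [0.1, 0.5, -0.7]
width: 0.0004
```

```bash
python3 look.py w10
```

```text
t 23.98 [ 0.5232 -0.1775  0.3554] [ 3.141e+00  1.000e-03 -2.800e-02] [ 0.1  0.5 -0.7] 0.0004382069718077015
```

View pics/w10.png

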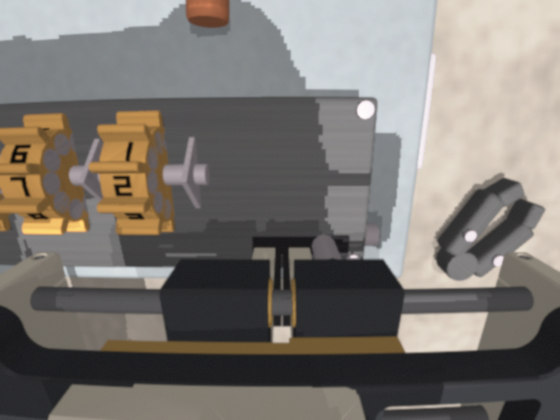

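The post is following and about 40 mm is drawn. Pressing on to the stop.

Call:
carry_out([
  [[0, 0, 0, 0, 0.08, 0, -1], [0, 0, 0, 0, 0.08, 0, -1], [0, 0, 0, 0, 0.06, 0, -1], [0, 0, 0, 0, 0, 0, -1]],
])

```text
t: 24.52
eef_pos: [0.5234, -0.1827, 0.3557]
ee_rot: [3.142, 0.0, -0.028]
force: [-1.2, 0.8, -0.3]
width: 0.0002
```

Call:
carry_out([
  [[0, 0, 0, 0, 0.06, 0, -1], [0, 0, 0, 0, 0.06, 0, -1], [0, 0, 0, 0, 0, 0, -1]],
])

```text
t: 24.9
eef_pos: [0.5233, -0.1848, 0.3556]
ee_rot: [-3.14, 0.0, -0.028]
force: [-1.4, 8.4, 1.6]
width: 0.0004
```

Call:
carry_out([
  [[0, 0, 0, 0, 0.04, 0, -1], [0, 0, 0, 0, 0.02, 0, -1], [0, 0, 0, 0, 0, 0, -1]],
])

```text
t: 25.28
eef_pos: [0.5233, -0.1853, 0.3556]
ee_rot: [-3.138, -0.0, -0.027]
force: [-2.5, 16.3, 3.1]
width: 0.0007
```

At the stop: the force rises to 16 N with almost no movement. Backing off left, lifting, and pulling back to look.

Call:
carry_out([
  [[0, 0, 0, 0, -0.3, 0, -1], [0, 0, 0, 0, -0.1, 0, -1], [0, 0, 0, 0, 0, -0.9, -1], [0, 0, 0, 0, 0, -0.9, -1], [0, 0, 0, 0, 0, -0.9, -1], [0, 0, 0, -0.6, -0.9, 0, -1], [0, 0, 0, -0.6, -0.9, 0, -1], [0, 0, 0, -0.3, -0.9, 0, -1], [0, 0, 0, 0, -0.9, 0, -1], [0, 0, 0, 0, 0, 0, -1], [0, 0, 0, 0, 0, 0, -1]],
])

```text
t: 26.65
eef_pos: [0.4887, -0.0864, 0.4234]
ee_rot: [3.141, -0.0, -0.027]
force: [-0.2, -0.8, -0.8]
width: 0.0004
```

```bash
python3 look.py w11; python3 - <<'E'
from h import *
cm=arm.camera_model('wrist');d=np.load('pics/w11.npy')
r,c=np.mgrid[0:250,100:540]; r=r.ravel();c=c.ravel()
p=cv2.undistortPoints(np.stack([c,r],-1).astype(float)[:,None],np.array(cm['camera_matrix']),np.array(cm['distortion']))[:,0]
z=d[r,c];P=np.c_[p*z[:,None],z];T=np.array(cm['world_from_camera']);P=P@T[:3,:3].T+T[:3,3];P=P[(z>0)]
k=P[(P[:,2]>.2)&(P[:,0]<.55)&(P[:,2]<.215)]
print(len(k),k.min(0),k.max(0),k.mean(0))
save('top','top1.png')
E
```

```text
t 26.65 [ 0.4887 -0.0864  0.4234] [ 3.141 -0.    -0.027] [-0.2 -0.8 -0.8] 0.0003813111190482641
472 [ 0.51752715 -0.21830628  0.20000392] [ 0.53488265 -0.20033183  0.2061139 ] [ 0.52667422 -0.20844528  0.20378822]
```

View pics/w11.png

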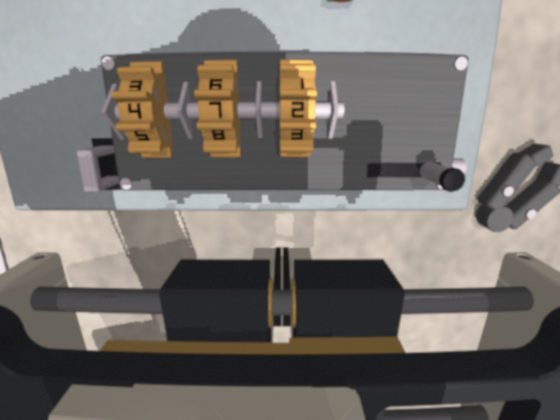

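View pics/top1.png

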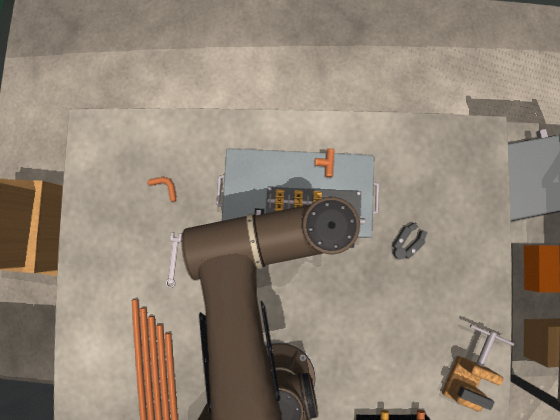

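The code reads 4 7 2, the knob has moved 44.8 mm, the staple is empty and the loose items haven't moved. Handing in.

```bash
python3 -c "
from station import arm
print(arm.job_done())"
```

```text
the job is handed in; nothing more can be done
None
```

The lock is open. I rolled the three wheels to 4, 7, 2 and then pushed the bolt handle right to its stop. I handed the job in at about 27 s of the 72 s allowed.

- **Wheels:** The left wheel started half-way between 6 and 7 and I rolled it down to 4. The middle went from 4 up to 7, and the right from 9 through 0 up to 2. In the last wrist picture all three numerals are uppermost and clicked in.
- **Bolt:** The knob moved 44.8 mm, measured from depth pictures before and after, against 45 mm for fully drawn. The wrist force rose to 16 N at the stop, the highest I read at the end of a move. The staple is empty.
- **Everything else:** The tee, press jaw, wrench and elbow look unmoved in the top picture. The gripper was clear of everything at hand-in.

No check failed. The early hub estimates from the scene and top cameras disagreed by up to about 11 mm, so I worked from the wrist camera's depth measurements instead.

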